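# Open a keg whose cap has an unknown thread hand

### The job

On the spill tray stand two black kegs; take the winged cap off the one that has it (the other keg has a smooth domed cap and stays shut). Nobody knows whether this cap has a right-hand or a left-hand thread: holding it lightly by its middle, try it gently one way and, if it stops dead, the other way, turn it until it is free, then lift it straight off. Finish still holding the cap upright in the gripper, well clear above the keg it came from; do not squeeze the cap hard, yank at it while it is locked or press down on it, and leave the other things on the bench where they are.

Things in the scene. Friction and masses are not known exactly. Their poses are not given: they have to be found in the camera images.
- cap_hub (a point): centre of the hub of the grey plastic wing cap on the keg to open. Round hub 16 mm thick, 36 mm tall, with two flat wings along this point's x axis (54 mm over both, 6 thick, 32 tall), on a round flange 70 mm across. Hub top 18 mm above this point, flange top 18 mm, underside 24 mm below. Brittle: 20 to 40 N grip across the hub along y holds well, over 150 N (both fingers added) cracks it
- cap: the same loose cap, 80 to 170 g; origin at the flange's underside, x along the wings. A plug reaches 24 mm into the neck, 1 to 2 mm play. Wrong way (either hand, hidden, varies): stops dead after about 5 degrees; try by 15 to 20: the hub then slips in the fingers (25 to 30 jams and cracks it). Right way: turns easily to about 115 degrees, stays down, lifts straight off anywhere from 55 to 100
- keg: black keg to be opened, 170 mm in diameter, fixed, on the spill tray; origin at the centre of its foot, z up; its shoulder is 125 mm and the rim of its neck 160 mm above the foot. At the start the wings of the cap lie along the keg's x axis
- keg_mouth (a point): centre of the mouth of that keg, level with the rim of its neck (neck 66 mm outside diameter), on which the cap's flange rests; axes as the keg
- spare_keg: the other, equal keg, 210 mm away centre to centre, with a smooth domed grey cap whose top is 182 mm above its foot; origin at the centre of its foot. Fixed, to be left alone
- tray: steel spill tray under both kegs, 240 x 440 mm (x, y), rim 28 mm high, fixed; origin at the centre of its underside
- gasket: loose black rubber ring, 48 mm across, 8 mm high, in the tray; origin at the centre of its underside; bystander
- plug: loose grey stepped plug, 40 mm across, 26 mm high, in the tray; origin at the centre of its underside; bystander
- spanner: steel spanner 180 mm long lying on the bench; bystander
- tape: cardboard-brown tape roll, 100 mm across, 45 mm high, on the bench; bystander
- meter: black handheld meter 140 x 70 x 30 mm lying on the bench; bystander
- jar: white jar 60 mm across, 90 mm high, on the bench; bystander
There are look-alikes about, which are no part of the job. What is shaped like the cap but orange or yellow is not meant.

How it is judged:
By the outcome, as a careful person would: the job done as asked, in the order asked, and still so for the second after the job is handed in, while the arm keeps its last pose, push and grip.
It also fails if it takes over 45 s, if anything falls off the work surface, if the arm or the gripper's body presses on something with over 40 N, if the wrist force passes 120 N, or if a joint passes its speed limit or range.

### The arm

A 7-joint arm with a two-finger parallel gripper is mounted at the origin on the work surface. World frame = base frame: x ahead of the robot, y to its left, z up, the work surface at z = 0. Lengths are in m, angles in rad, forces in N, time in s.
With the tool pointing down it reaches from about 0.35 to 0.775 m from the base axis. Payload 3.1 kg.
Tool frame: the origin (TCP) lies at the very end of the fingers, on their centre line; the grasp point (between the pads) lies tcp_to_grasp behind it (tcp_to_grasp is the distance from the TCP to the grasp point, in m); x points along the fingers, y is the direction in which the jaws open and shut, and the axes are right-handed (so a half turn about x gives the same grasp; the last joint's range is limited). The gripper opens to 85 mm and grips with 20 to 120 N. Pads are 22 mm wide; open, the fingers measure 114 mm over their backs; the gripper's body (76 mm by 85 mm) begins 54 mm behind the grasp point. The pads swing forward as they close: fully open they stand 13 mm farther back than shut.
Start: joints at [-0.042, 0.311, 0.014, 1.512, -0.004, 1.319, -0.027], TCP at [0.55, 0, 0.231] pointing down, gripper open.
Joint ranges: [-2.7, 2.7], [-0.3, 1.91], [-1.27, 1.3], [0.12, 2.57], [-1.44, 4.58], [0.2, 2.03], [-3.05, 3.05]. Speed limits (rad/s): [2.79, 2.79, 3.14, 3.14, 3.14, 3.14, 3.14].

### API

Orientations are given as [roll, pitch, yaw] about the fixed x, y, z axes, in that order (R = Rz(yaw) Ry(pitch) Rx(roll)).
In Python, from plant import * gives the robot as it stands.
- The arm moves only by the shell command python3 -m creep 'ROWS'. ROWS is JSON, a list of rows, each a list of 7 numbers: the opening, from 0 (shut) to 1 (fully open), then the shift along the world's x, y, z in mm, then the turn, a rotation vector about the world's x, y, z in rad. A call has 1 to 10 rows; each row is the pose to reach, as a shift and turn from the pose commanded when the call began; what a row does not reach only later rows make up. A row lasts 1/10 s, in which the tool goes at most 50 mm and 8.59 degrees, less where a joint would pass 70% of its speed; a pose out of reach is approached as far as the arm can. A call with a gripper value outside its range is refused whole. The fingers move at their own pace and stop on an object; the grip force is fixed at half the most. Time passes only in rows, so rows that repeat a pose let the fingers close. It gives the time, the measured TCP pose, the force and the opening at its end, in the units of the state.
- get_state(): the state, without advancing time (a new reading comes with each control period).
- camera(name): name is "scene" or "side" or "wrist"; returns a dict with "image" (400x640x3 uint8, red, green, blue), "camera_matrix" (3x3 intrinsics, pixels), "xyz" and "orientation" of the camera in the world. Camera axes: x right, y down, z forward; pixel columns grow to the right and rows downward; lengths in m; the calibration is good to about 2 mm. A picture is of the moment at which its call begins. There is no depth.
- job_done(): hands the job in, once; it reports no verdict.
The state is a dict: "clock": time; "q": joint angles; "dq": joint speeds; "effort": joint torques, N m; "ee_pos": TCP position; "ee_rot": TCP orientation; "contact_force": force on the tool from outside, world axes, zero at the start; "wrist_torque": the same for the moment, N m; "width": finger opening in m.
Only numpy, scipy, OpenCV 4.12 (cv2) and the standard library are available. Lean on these libraries where they do the work, as an engineer would, in place of code of your own. Each camera call takes 0.05 s, during which the arm holds its last target. There are 200 camera calls.

## Working session

There is one attempt and no reset: what is moved stays moved. The work goes in short steps, Python scripts to look and compute and a shell command to move; the robot and the scene stay as the last step left them, time stands still between calls to the robot, and variables do not carry over. Pictures are saved under pics/ and viewed, about 8 in all and at most 12, crops included, and the job is handed in when it is done.

```bash
mkdir -p pics; ls
python3 - <<'E'
from plant import *
import cv2,pickle
d={}
for n in("scene","side","wrist"):
    c=camera(n);d[n]=c;cv2.imwrite(f"pics/{n}0.png",c["image"][:,:,::-1]);print(n,c["xyz"],c["orientation"],c["camera_matrix"])
pickle.dump(d,open("c0.pkl","wb"))
print(get_state())
import plant;print(tcp_to_grasp)
E
```

```text
pics
scene [ 1.2600038  -0.10888779  0.96851913] [-2.40373336e+00  2.26411761e-03  1.42794819e+00] [[364.55625913   0.         319.66587859]
 [  0.         364.55625913 191.72890908]
 [  0.           0.           1.        ]]
side [ 0.9310938  -0.73006267  1.25036261] [-2.4877332   0.01139558  0.46976716] [[485.50862888   0.         312.66684058]
 [  0.         485.50862888 198.23514954]
 [  0.           0.           1.        ]]
wrist [0.5499629  0.07459463 0.37275339] [2.84572753e+00 1.07940927e-03 6.27805319e-04] [[288.84315919   0.         318.6399939 ]
 [  0.         288.84315919 204.80216786]
 [  0.           0.           1.        ]]
{'clock': 0.15, 'q': array([-0.04171985,  0.3115359 ,  0.01401142,  1.51269626, -0.00438447,
        1.3191816 , -0.0272177 ]), 'dq': array([-8.45881870e-04, -2.90395079e-03,  8.91356854e-05, -4.23474890e-03,
       -1.59281726e-05, -4.39681031e-04,  7.69754952e-04]), 'effort': array([ 9.77451273e-04, -3.80270755e+01,  1.46461059e-01, -2.30848163e+01,
        1.21757569e-02,  9.70373891e-03, -3.15462728e-05]), 'ee_pos': array([5.49450021e-01, 1.26775488e-05, 2.30470945e-01]), 'ee_rot': array([-1.51553102,  1.56900554, -3.08626149]), 'contact_force': array([-0.14490836,  0.14013597, -0.12468537]), 'wrist_torque': array([-0.02122226, -0.01018075, -0.00991191]), 'width': 0.08533928359849606}
0.0187
```

View pics/scene0.png

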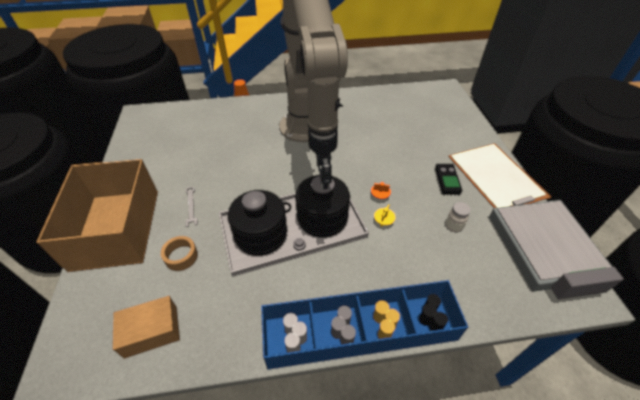

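View pics/side0.png

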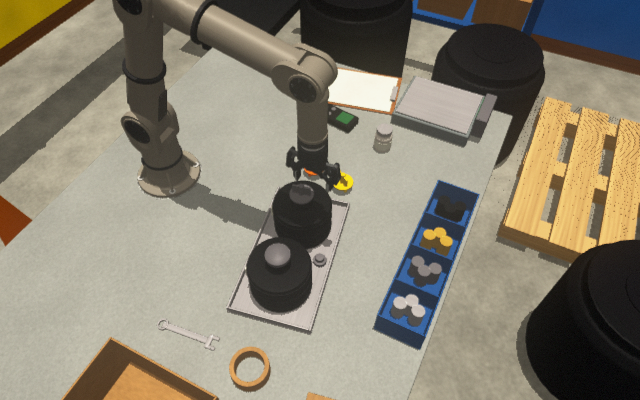

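Scene: domed keg at (257,205) and the other keg at (322,195), its cap partly hidden under the gripper. Look-alikes are an orange wing cap at (381,190) and a yellow one at (385,216). The grey box plugs at (344,322) and the tray plug at (299,244) are not caps. My choice is the grey cap at (322,185); next is a close look in the wrist view.

View pics/wrist0.png

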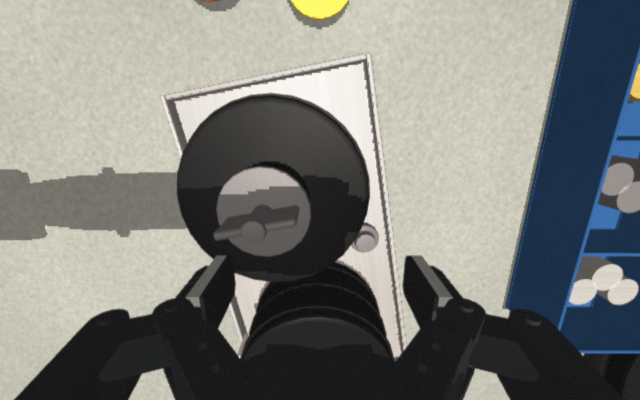

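```bash
cat > h.py <<'E'
import numpy as np
from scipy.spatial.transform import Rotation as R
def ray(c,uv):
    K=c["camera_matrix"];d=np.linalg.inv(K)@np.array([uv[0],uv[1],1.]);return np.array(c["xyz"]),R.from_euler("xyz",c["orientation"]).as_matrix()@d
def onz(c,uv,z):
    o,d=ray(c,uv);return o+d*(z-o[2])/d[2]
def proj(c,p):
    m=R.from_euler("xyz",c["orientation"]).as_matrix();q=c["camera_matrix"]@(m.T@(np.array(p)-c["xyz"]));return q[:2]/q[2]
E
python3 - <<'E'
import pickle,cv2,numpy as np
from h import *
d=pickle.load(open("c0.pkl","rb"));w=d["wrist"];s=d["side"]
a=cv2.resize(w["image"][150:280,190:340],None,fx=4,fy=4,interpolation=cv2.INTER_CUBIC)
cv2.imwrite("pics/crop1.png",a[:,:,::-1])
# tray outer corners (rim z .028) in wrist view
for uv in((168,98),(368,57)):print(onz(w,uv,.028))
for uv in((217,211),(311,211),(264,166)):print(onz(w,uv,.169))
# dome tops / side
print(onz(s,(277,245),.18),onz(d["scene"],(255,193),.18))
E
```

```text
[0.38056187 0.09462164 0.028     ]
[0.60282343 0.13632044 0.028     ]
[0.47430646 0.00760427 0.169     ]
[0.54411356 0.00767284 0.169     ]
[0.5110465  0.04119482 0.169     ]
[ 0.53523098 -0.18127461  0.18      ] [ 0.52788277 -0.19587358  0.18      ]
```

View pics/crop1.png

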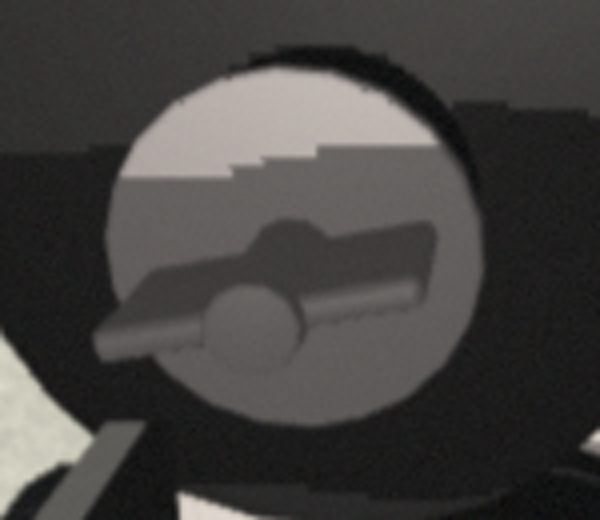

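Run:
```python
import pickle
from h import *
w=pickle.load(open("c0.pkl","rb"))["wrist"]
f=lambda x,y:(190+(x+.5)/4-.5,150+(y+.5)/4-.5)
for z in(.165,.169):
  print([onz(w,f(*p),z).round(4) for p in((105,240),(484,250),(310,65),(310,426))])
print("hub",onz(w,f(252,328),.205))
a,b=[onz(w,f(*p),.201) for p in((100,348),(418,292))];print(a,b,np.linalg.norm(a-b),np.degrees(np.arctan2(*(b-a)[1::-1])))
```

```text
[array([0.4721, 0.0074, 0.165 ]), array([0.5437, 0.0055, 0.165 ]), array([0.5125, 0.0406, 0.165 ]), array([ 0.5088, -0.0314,  0.165 ])]
[array([0.4736, 0.0087, 0.169 ]), array([0.5438, 0.0068, 0.169 ]), array([0.5133, 0.0413, 0.169 ]), array([ 0.5096, -0.0294,  0.169 ])]
hub [0.50856486 0.00589581 0.205     ]
[0.48288941 0.00076964 0.201     ] [0.53428476 0.0104215  0.201     ] 0.05229379013933237 10.636051463403499
```

```bash
python3 -m creep '[[1,-4,1,0,0,0,-0.14],[1,-8,1,0,0,0,-0.28],[1,-12,2,0,0,0,-0.42],[1,-16,2,0,0,0,-0.56],[1,-20,3,0,0,0,-0.70],[1,-25,4,0,0,0,-0.84],[1,-30,5,0,0,0,-0.98],[1,-35,6,0,0,0,-1.12],[1,-40,6,0,0,0,-1.26],[1,-41,6,0,0,0,-1.386]]'
python3 - <<'E'
from plant import *
import cv2,pickle
from h import *
s=get_state();print(s["ee_pos"],s["q"],R.from_euler("xyz",s["ee_rot"]).as_matrix().round(3))
c=camera("wrist");cv2.imwrite("pics/w1.png",c["image"][:,:,::-1]);pickle.dump(c,open("w1.pkl","wb"))
E
```

```text
clock: 1.15
ee_pos: [0.5082, 0.0061, 0.2309]
ee_rot: [-0.208, 1.57, 3.113]
contact_force: [-0.6, -0.5, 0.2]
width: 0.0855
[0.50818763 0.00609312 0.23094066] [-0.21257257  0.22602532  0.20362377  1.62866397 -0.047198    1.29295339
 -1.39215491] [[-0.001  0.179 -0.984]
 [ 0.    -0.984 -0.179]
 [-1.    -0.     0.001]]
```

View pics/w1.png

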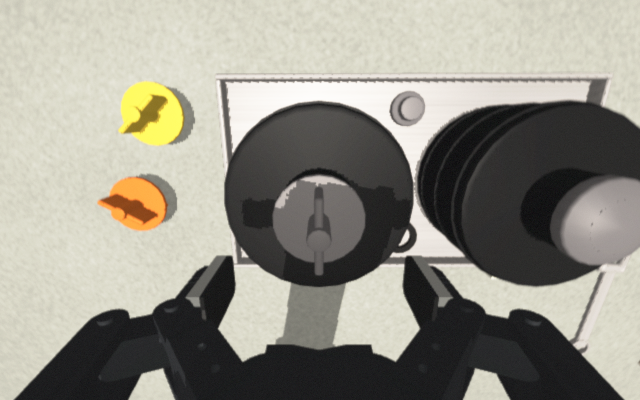

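The wrist view shows the grey wing cap with its hub at (318,239), centred between the fingers and with the wings running up the image. The yellow (152,113) and orange (137,203) caps lie off to the left on the bench.

```bash
python3 - <<'E'
import pickle
from h import *
w=pickle.load(open("w1.pkl","rb"))
print(onz(w,(318.5,239),.205))
for uv in((319,189),(319,272)):print(onz(w,uv,.201))
for uv in((272,221),(365.5,221),(319,263)):print(onz(w,uv,.169))
E
python3 -m creep '[[1,0,0,-15,0,0,0],[1,0,0,-30,0,0,0],[1,0,0,-45,0,0,0],[1,0,0,-52,0,0,0],[1,0,0,-52,0,0,0]]'
```

```text
[0.50917941 0.0063626  0.205     ]
[0.54025153 0.0117128  0.201     ]
[0.48384193 0.00141779 0.201     ]
[0.50174042 0.04065615 0.169     ]
[ 0.51438441 -0.02856833  0.169     ]
[ 0.4734398  -0.00047462  0.169     ]
clock: 1.7
ee_pos: [0.5081, 0.006, 0.1781]
ee_rot: [-0.106, 1.568, -3.062]
contact_force: [0.5, 0.1, -0.5]
width: 0.0852
```

```bash
python3 -m creep '[[0,0,0,0,0,0,0],[0,0,0,0,0,0,0],[0,0,0,0,0,0,0],[0,0,0,0,0,0,0],[0,0,0,0,0,0,0],[0,0,0,0,0,0,0],[0,0,0,0,0,0,0],[0,0,0,0,0,0,0]]'
python3 - <<'E'
from plant import *
import cv2,pickle
s=get_state();print(s)
c=camera("wrist");cv2.imwrite("pics/w2.png",c["image"][:,:,::-1]);pickle.dump(c,open("w2.pkl","wb"))
E
```

```text
clock: 2.5
ee_pos: [0.5094, 0.0061, 0.1798]
ee_rot: [3.132, 1.57, 0.176]
contact_force: [-0.9, 0.2, 3.3]
width: 0.014
{'clock': 2.5, 'q': array([-0.20761465,  0.26343604,  0.19952156,  1.71084657, -0.05621073,
        1.1718884 , -1.37889748]), 'dq': array([ 3.86725452e-04,  9.61511850e-04, -7.99546227e-04,  9.03009569e-04,
        6.09847646e-05,  1.13909510e-03, -9.17168386e-04]), 'effort': array([ 6.50920649e-02, -3.22844517e+01,  1.25755560e+00, -2.07532507e+01,
        7.79917440e-02, -1.86933456e-01, -1.23824363e-02]), 'ee_pos': array([0.50936067, 0.00609269, 0.17984083]), 'ee_rot': array([3.132265  , 1.56980275, 0.17557365]), 'contact_force': array([-0.88638205,  0.2112286 ,  3.3430415 ]), 'wrist_torque': array([ 0.05708062,  0.12614107, -0.02602911]), 'width': 0.013951168430509012}
```

View pics/w2.png

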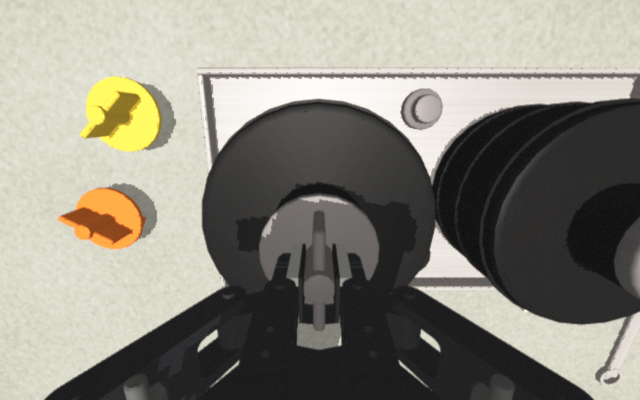

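The fingers sit on the hub, at about (320,285). Now a gentle try anticlockwise.

```bash
python3 -m creep '[[0,0,0,0,0,0,0.03],[0,0,0,0,0,0,0.06],[0,0,0,0,0,0,0.09],[0,0,0,0,0,0,0.12],[0,0,0,0,0,0,0.15],[0,0,0,0,0,0,0.15]]'
python3 - <<'E'
from plant import *
s=get_state();print(s["wrist_torque"],s["contact_force"])
E
python3 -m creep '[[0,0,0,0,0,0,0.03],[0,0,0,0,0,0,0.06],[0,0,0,0,0,0,0.09],[0,0,0,0,0,0,0.12],[0,0,0,0,0,0,0.14],[0,0,0,0,0,0,0.14]]'
python3 - <<'E'
from plant import *
import cv2,pickle
s=get_state();print(s["wrist_torque"],s["contact_force"],s["q"][6])
c=camera("wrist");cv2.imwrite("pics/w3.png",c["image"][:,:,::-1]);pickle.dump(c,open("w3.pkl","wb"))
E
```

```text
clock: 3.15
ee_pos: [0.5096, 0.0061, 0.1798]
ee_rot: [2.936, 1.569, 0.131]
contact_force: [0.6, 0.5, 5.2]
width: 0.0144
[ 0.08006083  0.0695592  -0.00395837] [0.60664261 0.45236916 5.20628876]
clock: 3.75
ee_pos: [0.5096, 0.006, 0.1798]
ee_rot: [2.728, 1.569, 0.063]
contact_force: [0.1, 0.1, 5.1]
width: 0.0141
[0.09838496 0.02997227 0.02514927] [0.13122637 0.07010013 5.09083218] -1.0985634516654945
```

Run:
```python
import cv2,numpy as np
f=lambda n:cv2.resize(cv2.imread(f"pics/{n}.png")[180:350,240:400],None,fx=2.4,fy=2.4,interpolation=cv2.INTER_CUBIC)
cv2.imwrite("pics/cmp3.png",np.hstack([f("w2"),f("w3")]))
```

```text
(no output)
```

View pics/cmp3.png

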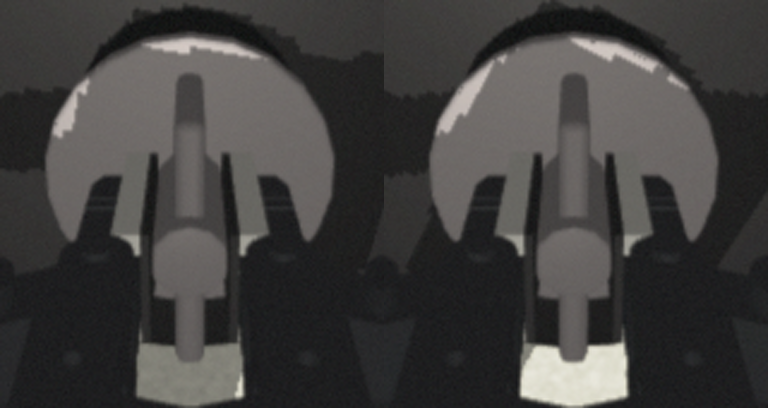

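Left is before, right is after: the wings kept step with the fingers through 16.6° with almost no torque, so anticlockwise is the free way. I'll carry on to about 80°, easing 1 mm up to take off the 5 N of push.

```bash
python3 -m creep '[[0,0,0,0.2,0,0,0.05],[0,0,0,0.4,0,0,0.11],[0,0,0,0.6,0,0,0.17],[0,0,0,0.8,0,0,0.23],[0,0,0,1,0,0,0.29],[0,0,0,1,0,0,0.35],[0,0,0,1,0,0,0.41],[0,0,0,1,0,0,0.47],[0,0,0,1,0,0,0.53],[0,0,0,1,0,0,0.56]]'
python3 - <<'E'
from plant import *
s=get_state();print(s["wrist_torque"],s["contact_force"])
E
python3 -m creep '[[0,0,0,0,0,0,0.05],[0,0,0,0,0,0,0.11],[0,0,0,0,0,0,0.17],[0,0,0,0,0,0,0.23],[0,0,0,0,0,0,0.29],[0,0,0,0,0,0,0.35],[0,0,0,0,0,0,0.41],[0,0,0,0,0,0,0.47],[0,0,0,0,0,0,0.53],[0,0,0,0,0,0,0.55]]'
python3 - <<'E'
from plant import *
import cv2,pickle
s=get_state();print(s["wrist_torque"],s["contact_force"],s["q"])
c=camera("wrist");i=c["image"][:,:,::-1];cv2.imwrite("pics/w4.png",i)
E
```

```text
clock: 4.8
ee_pos: [0.5088, 0.0056, 0.1799]
ee_rot: [-0.221, 1.57, -2.325]
contact_force: [-0.9, -0.5, 1.1]
width: 0.0136
[-0.07196205 -0.09743599 -0.02864268] [-0.88472227 -0.53151209  1.05414915]
clock: 5.8
ee_pos: [0.509, 0.0056, 0.1799]
ee_rot: [-0.519, 1.57, -2.074]
contact_force: [-0.2, -0.1, 1.0]
width: 0.0142
[-0.15180218 -0.14314961 -0.03443917] [-0.208893   -0.06279095  0.95251148] [-4.23456492e-02  2.63901931e-01 -3.12406349e-03  1.70432721e+00
  1.43155714e-03  1.17367418e+00 -3.07377236e-02]
```

View pics/w4.png

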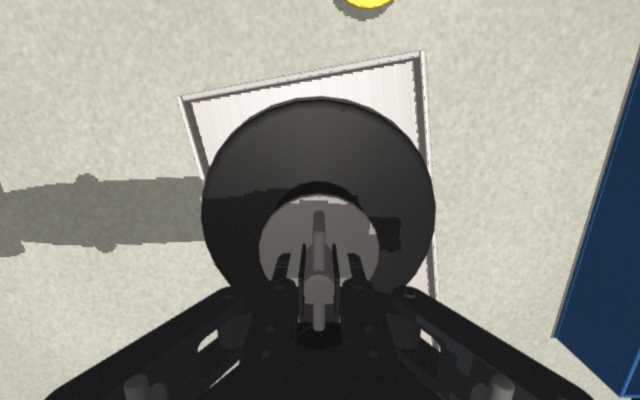

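The wings, at (319,270), are still aligned with the fingers after 80° of turn, and the grip and forces are light. Next is a slow straight lift with a force check.

```bash
python3 -m creep '[[0,0,0,1,0,0,0],[0,0,0,2,0,0,0],[0,0,0,3,0,0,0],[0,0,0,4,0,0,0],[0,0,0,5,0,0,0],[0,0,0,6,0,0,0]]'
```

```text
clock: 6.45
ee_pos: [0.509, 0.0061, 0.1864]
ee_rot: [-1.167, 1.571, -2.724]
contact_force: [0.0, -0.4, -1.6]
width: 0.0141
```

Only the cap's weight shows (−1.6 N), so it is coming free. I'll keep lifting.

```bash
python3 -m creep '[[0,0,0,4,0,0,0],[0,0,0,8,0,0,0],[0,0,0,12,0,0,0],[0,0,0,17,0,0,0],[0,0,0,22,0,0,0],[0,0,0,28,0,0,0],[0,0,0,36,0,0,0],[0,0,0,46,0,0,0],[0,0,0,56,0,0,0],[0,0,0,66,0,0,0]]'
python3 -m creep '[[0,0,0,10,0,0,0],[0,0,0,20,0,0,0],[0,0,0,30,0,0,0],[0,0,0,40,0,0,0],[0,0,0,48,0,0,0],[0,0,0,50,0,0,0],[0,0,0,50,0,0,0],[0,0,0,50,0,0,0],[0,0,0,50,0,0,0],[0,0,0,50,0,0,0]]'
python3 - <<'E'
from plant import *
import cv2,numpy as np
s=get_state();print(s["ee_pos"],s["contact_force"],s["width"],s["dq"].round(3))
a=camera("side")["image"][60:310,200:400];b=camera("scene")["image"][100:350,220:420]
cv2.imwrite("pics/end.png",np.hstack([cv2.resize(x,(400,500),interpolation=cv2.INTER_CUBIC)for x in(a,b)])[:,:,::-1])
cv2.imwrite("pics/wend.png",camera("wrist")["image"][:,:,::-1])
E
```

```text
clock: 7.45
ee_pos: [0.5092, 0.006, 0.2534]
ee_rot: [1.61, 1.57, 0.053]
contact_force: [-0.8, 0.4, -1.1]
width: 0.0146
clock: 8.45
ee_pos: [0.5088, 0.006, 0.3018]
ee_rot: [-1.527, 1.57, -3.083]
contact_force: [-0.5, 1.3, -1.2]
width: 0.0144
[0.50875443 0.00601894 0.30181381] [-0.45882091  1.32900787 -1.21369999] 0.014351555706391923 [ 0.001  0.001 -0.    -0.004 -0.001 -0.002 -0.001]
```

View pics/end.png

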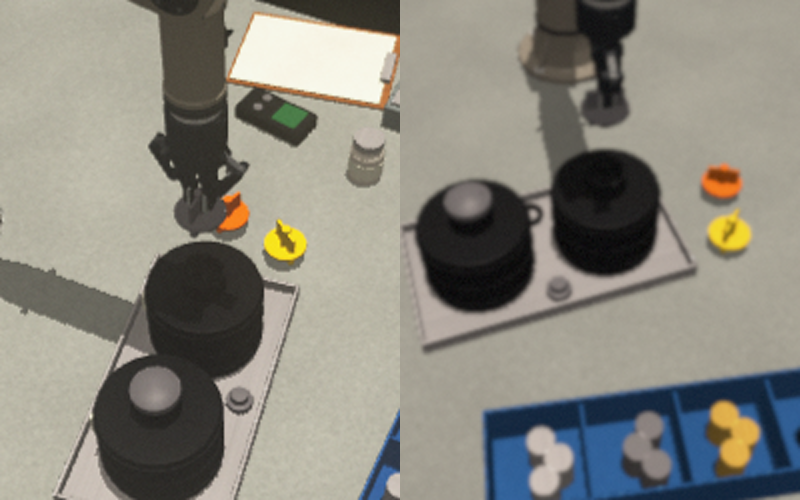

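View pics/wend.png

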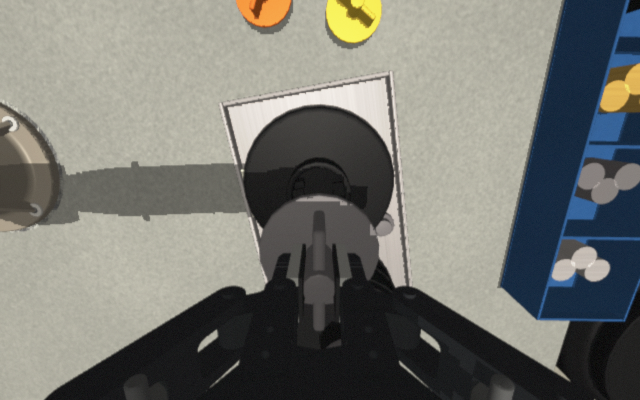

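The open neck shows at (320,180) in the wrist view. The cap, at (319,250), hangs level in the gripper about 120 mm above its keg, and the other things stand where they were.

```bash
python3 -c "
from plant import *
print(job_done())"
```

```text
the job is handed in; nothing more can be done
None
```

The cap is off and the job is handed in. I gripped the grey wing cap lightly by its hub and tried it anticlockwise. It turned freely, so I took it to about 80° and lifted it straight off.

Last checks, at about 8.5 s on the robot's clock:
- **Cap:** it hangs level in the gripper about 120 mm above the keg. The wrist shows only its weight (about 1.2 N), and the finger opening is steady at about 14 mm.
- **Keg and bystanders:** the neck is open. The domed keg and everything else in the final views looked unmoved. The spanner and tape were outside those views, and I could not make out the gasket in all of them.
- **Forces:** the largest I read was about 5 N of downward push on the cap early in the turn. I relieved it by easing up 1 mm.

The measured finger opening is about 2 mm under the stated 16 mm hub. No check failed.

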